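Stand the dark crucible on the white heat block

ROBOT

A 6-joint arm with a two-finger parallel gripper is mounted at the origin on a cart in front of the work surface, level with it; the furniture and walls round the work are solid. World frame = base frame: x ahead of the robot, y to its left, z up, the work surface at z = 0. Lengths are in m, angles in rad, forces in N, time in s.
With the tool pointing down it reaches from about 0.4 to 0.825 m from the base axis. Payload 7 kg.
Tool frame: the origin (TCP) lies on the mounting face of the last link; the fingertips stand 178 mm ahead of it and the grasp point (between the pads) lies 159 mm ahead of it; z points along the fingers, y is the direction in which the jaws open and shut (so a half turn about z gives the same grasp; the last joint's range is limited). The gripper opens to 88 mm and grips with 3 to 60 N. Pads are 19 mm wide; open, the fingers measure 130 mm over their backs; the gripper's body (78 mm by 193 mm) begins 47 mm behind the grasp point.
Start: joints at [-0.919, 0.359, 0.012, 0, -1.224, -0.288], TCP at [0.24, -0.631, 0.405] pointing down, gripper open.
Joint ranges: [-3.07, 3.07], [-1.43, 2.12], [-1.02, 1.25], [-3.03, 1.67], [-3.05, -0], [-3.03, 3.03]. Speed limits (rad/s): [2.39, 2.39, 3.01, 3.14, 3.14, 3.14].

INTERFACE

Orientations are given as [roll, pitch, yaw] about the fixed x, y, z axes, in that order (R = Rz(yaw) Ry(pitch) Rx(roll)).
In Python, from station import * gives the robot as it stands.
- The arm moves only by the tool arm_command, never from a script. Its argument "targets" is a list of rows, each a list of 3 entries, a list of its own where there are three numbers: the turn, a rotation vector about the world's x, y, z in rad, then the shift along the world's x, y, z in mm, then the closure, from 0 (fully open) to 1 (shut). In form: [[[wx, wy, wz], [tx, ty, tz], fingers], ...]. A call has 1 to 8 rows; each row shifts and turns the commanded pose from where the row before left it; what a row does not reach is not made up. A row lasts 1/10 s, in which the tool goes at most 50 mm and 8.59 degrees, less where a joint would pass 70% of its speed; a pose out of reach is approached as far as the arm can. A call with a gripper value outside its range is refused whole. The fingers move at their own pace and stop on an object; "squeeze" is the grip in N (left out, the last holds). Time passes only in rows, so rows that do not move let the fingers close. It gives the time, the measured TCP pose, the force and the opening at its end, in the units of the state.
- get_state(): the state, without advancing time (a new reading comes with each control period).
- grab_frame(name): name is "scene" or "top"; returns (picture, depth): 480x640x3 uint8, red, green, blue; 480x640 float32, m along the optical axis (not along the pixel's ray), 0 where there is no reading.
- camera_params(name): a dict with "mtx" (3x3 intrinsics, pixels), "k1" (the pictures are not rectified: a ray, as slopes to the right and down, at radius r is drawn at 1 + k1 r^2 times it, then the intrinsics apply), "eye" and "orientation" of the camera in the world. Camera axes: x right, y down, z forward; pixel columns grow to the right and rows downward; lengths in m; the calibration is good to about 2 mm. A picture is of the moment at which its call begins. camera_params takes no time and is no camera call.
- job_done(): hands the job in, once; it reports no verdict.
The state is a dict: "t": time; "q": joint angles; "qd": joint speeds; "joint_efforts": joint torques, N m; "eef_pos": TCP position; "ee_rot": TCP orientation; "force": force on the tool from outside, world axes, zero at the start; "moment": the same for the moment, N m; "width": finger opening in m.
Only numpy, scipy, OpenCV 4.12 (cv2) and the standard library are available. Lean on these libraries where they do the work, as an engineer would, in place of code of your own. Each camera call takes 0.05 s, during which the arm holds its last target.

TASK

Lift the dark grey crucible out of the wooden rack and stand it upright on its narrow foot in the middle of the white heat block, ready for melting. It is top-heavy: let it stand on the block before you let go, let go so gently that it does not rock, and make sure that it stays standing still by itself. Leave the red clay crucible in the rack.

Things in the scene. Friction and masses are not known exactly. Their poses are not given: they have to be found in the camera images.
- dark_crucible: Dark grey melting crucible, loose, 0.1-0.2 kg: hollow round cone, open at the top, 80 mm high. Flat foot 20 mm across, 41 mm across at 58 mm height, then a collar 44 mm across from 62 to 80 mm (grip it there; wall 4 mm). Centre of mass about 45 mm up: it topples if let go leaning 10 degrees. Origin: centre of the foot's underside; z up its axis. At the start it stands in a recess of the rack.
- clay_crucible: Crucible of the same shape and size in red-brown clay, standing in the other recess of the rack, 80 mm away centre to centre. Origin: centre of the foot's underside. It stays there.
- crucible_rack: Dark wooden block fixed on the bench, 64 (x) by 156 (y) by 26 mm high, with two round recesses at y = -40 and +40 mm, 30 mm across and 12 mm deep: a crucible's foot stands 14 mm, its rim 94 mm above the bench. Origin: centre of its underside. Mind the lamp post (40 mm thick, 0.9 m tall) left of the work, at world x 0.33, y 0.11 m: fold the arm to turn past it.
- white_block: White heat block, loose, about 0.15 kg, flat on the bench: 41 mm (its x) by 67 mm (its y), 27 mm high. Origin: centre of its underside; the middle of its flat top is 27 mm above. A similar grey-brown brick (37 x 73 x 25 mm) lies near it and is not the one meant.
Mind the look-alikes: they are no part of the job. Leave any pink look-alike of the white_block alone.

How it is judged:
By the outcome, as a careful person would: the job done as asked, in the order asked, and still so for the second after the job is handed in, with the robot touching nothing.
It also fails if it takes over 56 s, if anything falls off the work surface, if the arm or the gripper's body presses on something with over 40 N, if the wrist force passes 120 N, or if a joint passes its speed limit or range.

## Working session

There is one attempt and no reset: what is moved stays moved. The work goes in short steps, Python scripts to look and compute and a tool call to move; the robot and the scene stay as the last step left them, time stands still between calls to the robot, and variables do not carry over. Pictures are saved under pics/ and viewed, and the job is handed in when it is done.

Besides the shell and the picture viewer there is one more tool, called after "Request:" by a JSON object that holds its "fn" and its "kwargs". arm_command: Moves the arm, as the interface text tells. Its arguments: {"type":"object","properties":{"targets":{"type":"array"},"squeeze":{"type":"number"}},"required":["targets"]}

```bash
mkdir -p pics
cat > h.py <<'E'
from station import *
import numpy as np, cv2
from scipy.spatial.transform import Rotation as R
E
python3 - <<'E'
from h import *
for n in("scene","top"):
    p,d=grab_frame(n); np.savez('%s0.npz'%n,p=p,d=d)
    cv2.imwrite('pics/%s0.png'%n,p[:,:,::-1]); print(camera_params(n))
print(get_state())
E
```

```text
{'mtx': array([[472.17327303,   0.        , 310.11439298],
       [  0.        , 472.17327303, 234.43611539],
       [  0.        ,   0.        ,   1.        ]]), 'k1': -0.07232470525131546, 'eye': array([1.29163379, 0.17575008, 0.42737524]), 'orientation': array([-2.03336228, -0.02416747,  1.94444027])}
{'mtx': array([[621.83725829,   0.        , 315.59174041],
       [  0.        , 621.83725829, 241.57355139],
       [  0.        ,   0.        ,   1.        ]]), 'k1': -0.11267464088609272, 'eye': array([ 0.40826574, -0.10319471,  0.87478388]), 'orientation': array([-2.95298940e+00,  2.55616778e-03, -1.59847445e+00])}
{'t': 0.1, 'q': array([-9.18913945e-01,  3.59317650e-01,  1.11587445e-02, -3.07867544e-04,
       -1.22411417e+00, -2.88105403e-01]), 'qd': array([-9.11515834e-05, -6.70005019e-04,  2.89302796e-03,  6.65500779e-04,
       -7.22675527e-05, -2.97425713e-04]), 'joint_efforts': array([-1.19376113e-03, -5.84163737e+01,  2.93750149e+01,  7.01544687e+00,
        1.01350847e-02, -7.50927461e-05]), 'eef_pos': array([ 0.24010867, -0.63066595,  0.40381836]), 'ee_rot': array([ 3.14009453e+00, -1.42131993e-04, -2.77792039e+00]), 'force': array([-0.25529134,  0.53575671, -0.99405208]), 'moment': array([-0.03385637,  0.05016975,  0.02556761]), 'width': 0.0874537362105282}
```

View pics/scene0.png

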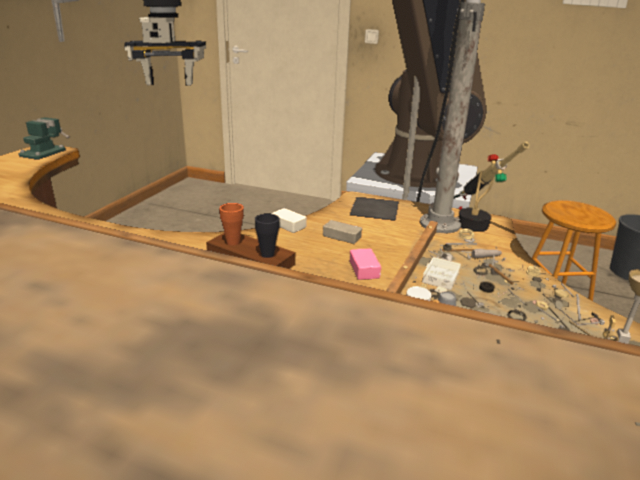

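View pics/top0.png

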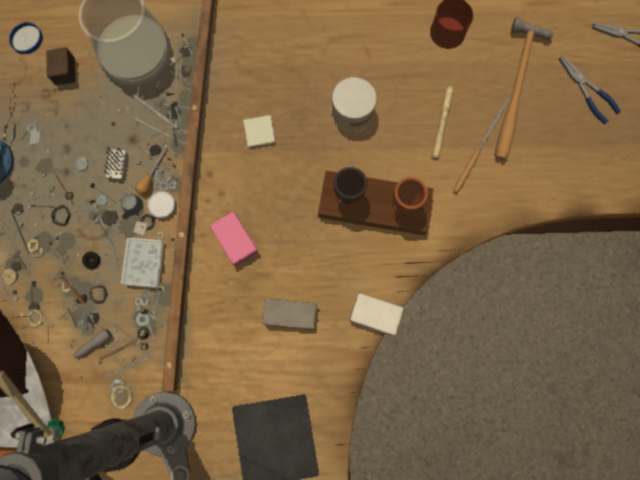

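The top view shows the dark crucible's rim at about (350,183), the clay one at (410,195), the rack at about (376,203), the white block at about (377,314) beside the table edge, and the brown brick at (290,314). The scene view shows both crucibles standing in the rack.

```bash
cat >> h.py <<'E'
def ray(n,uv):
    c=camera_params(n);K=c['mtx'];k=c['k1']
    uv=np.atleast_2d(uv).astype(float)
    d=(uv-K[:2,2])/np.array([K[0,0],K[1,1]])
    u=d.copy()
    for _ in range(20): u=d/(1+k*(u**2).sum(1,keepdims=True))
    r=np.c_[u,np.ones(len(u))]
    return c['eye'], r@R.from_euler('xyz',c['orientation']).as_matrix().T
def plane(n,uv,z):
    e,r=ray(n,uv); return e+r*((z-e[2])/r[:,2])[:,None]
def cloud(n,d,m):
    v,u=np.nonzero(m&(d>0)); e,r=ray(n,np.c_[u,v]); return e+r*d[v,u][:,None]
def circ(P):
    A=np.c_[2*P[:,:2],np.ones(len(P))]; s=np.linalg.lstsq(A,(P[:,:2]**2).sum(1),rcond=None)[0]
    return s[:2],np.sqrt(s[2]+s[:2]@s[:2])
E
cat > m.py <<'E'
from h import *
import sys
def block(p,d,box=(340,410,285,345),z=.027):
    hsv=cv2.cvtColor(p,cv2.COLOR_RGB2HSV)
    m=np.zeros(d.shape,bool);x0,x1,y0,y1=box
    s=np.s_[y0:y1,x0:x1]
    m[s]=((hsv[s][...,1]<60)&(hsv[s][...,2]>150))
    n,l,st,_=cv2.connectedComponentsWithStats(m.astype(np.uint8)); m=l==1+st[1:,4].argmax()
    P=cloud('top',d,m); print('block depth z med',np.median(P[:,2]),np.percentile(P[:,2],[5,95]))
    c=max(cv2.findContours(m.astype(np.uint8),0,1)[0],key=cv2.contourArea)[:,0]
    w=plane('top',c,z)
    r=cv2.minAreaRect((w[:,:2]*1000).astype(np.float32)); print('rect mm',r, cv2.boxPoints(r).round(1).tolist())
if __name__=='__main__':
    f=np.load('top0.npz');p,d=f['p'],f['d']
    block(p,d)
    for nm,(x0,x1,y0,y1) in dict(dark=(325,376,158,215),clay=(385,436,168,225)).items():
        m=np.zeros(d.shape,bool);m[y0:y1,x0:x1]=1
        P=cloud('top',d,m); Q=P[(P[:,2]>.085)&(P[:,2]<.105)]
        print(nm,len(Q),'z',np.percentile(Q[:,2],[5,50,95]),'minmax',Q.min(0),Q.max(0),'mid',(Q.min(0)+Q.max(0))/2)
        h=cv2.convexHull((Q[:,:2]*1000).astype(np.float32)); print(cv2.minEnclosingCircle(h), cv2.fitEllipse(h))
    m=np.zeros(d.shape,bool);m[160:245,310:445]=1
    P=cloud('top',d,m);Q=P[(P[:,2]>.02)&(P[:,2]<.03)]
    print('rack',cv2.minAreaRect((Q[:,:2]*1000).astype(np.float32)))
E
python3 m.py
python3 -c "
import cv2;a=cv2.imread('pics/top0.png')[150:350,250:450];cv2.imwrite('pics/crop0.png',cv2.resize(a,(600,600)))"
```

```text
block depth z med 0.026823134082783917 [0.02436791 0.0293507 ]
rect mm ((467.7259521484375, -185.6561279296875), (64.85443115234375, 38.84619140625), 69.7384262084961) [[438.29998779296875, -209.39999389648438], [474.70001220703125, -222.8000030517578], [497.20001220703125, -162.0], [460.70001220703125, -148.5]]
dark 385 z [0.08584643 0.09363255 0.09627421] minmax [ 0.61293832 -0.17361505  0.0850443 ] [ 0.65588995 -0.13133965  0.09909133] mid [ 0.63441413 -0.15247735  0.09206781]
((634.3253784179688, -152.5177459716797), 22.04088020324707) ((634.3767700195312, -152.4310760498047), (43.09436798095703, 43.78125762939453), 89.40031433105469)
clay 391 z [0.08654236 0.09359016 0.09610612] minmax [ 0.59691997 -0.25272687  0.08500206] [ 0.64019894 -0.20943952  0.09764521] mid [ 0.61855946 -0.2310832   0.09132364]
((618.9212036132812, -231.38986206054688), 22.350332260131836) ((618.8793334960938, -231.2366485595703), (43.65034103393555, 44.105445861816406), 14.623625755310059)
rack ((627.1885986328125, -192.14320373535156), (156.77230834960938, 66.51023864746094), 78.70525360107422)
```

View pics/crop0.png

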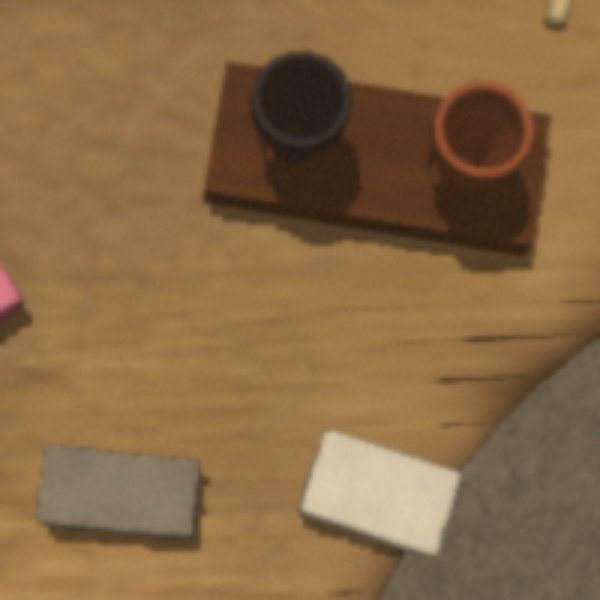

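The picture and the numbers agree: rims at 94 mm, centres 80 mm apart, rack 156 x 66 mm, block about 67 x 41 mm after adding the pixel border. The tool sits about 0.19 m to the side of joint 1's direction, so I'll check where the arm's body lies relative to the lamp post.

```bash
python3 - <<'E'
from h import *
f=np.load('scene0.npz');p,d=f['p'],f['d']
m=np.zeros(d.shape,bool);m[0:200,120:500]=1
P=cloud('scene',d,m)
P=P[(np.hypot(P[:,0],P[:,1])<.9)&(P[:,2]>.05)&(P[:,2]<1.3)]
post=np.hypot(P[:,0]-.33,P[:,1]-.11)<.06
print('post',post.sum(),np.median(P[post],0))
P=P[~post]
a=-.919;x=P[:,0]*np.cos(a)+P[:,1]*np.sin(a);y=-P[:,0]*np.sin(a)+P[:,1]*np.cos(a)
for z in np.arange(.05,1.3,.1):
    s=(P[:,2]>z)&(P[:,2]<z+.1)
    if s.sum()>20: print(round(z,2),s.sum(),'fwd',np.percentile(x[s],[2,25,50,75,98]).round(2),'lat',np.percentile(y[s],[2,25,50,75,98]).round(2))
E
python3 -c "
import cv2;a=cv2.imread('pics/scene0.png')[0:240,100:500];cv2.imwrite('pics/crop1.png',cv2.resize(a,(800,480)))"
```

```text
post 4568 [0.3434211  0.10987881 0.2909009 ]
0.05 2438 fwd [-0.02  0.02  0.04  0.07  0.1 ] lat [-0.02  0.05  0.07  0.28  0.39]
0.15 3167 fwd [-0.06  0.04  0.06  0.08  0.69] lat [-0.19  0.02  0.15  0.18  0.35]
0.25 4171 fwd [-0.03  0.09  0.12  0.64  0.73] lat [-0.21 -0.17  0.11  0.18  0.19]
0.35 3853 fwd [0.06 0.1  0.14 0.63 0.69] lat [-0.19 -0.15  0.17  0.18  0.19]
```

View pics/crop1.png

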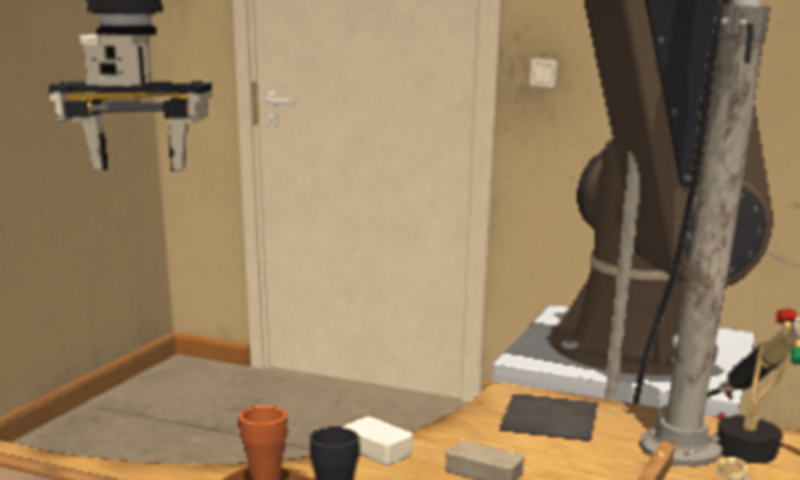

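The crop shows the upper arm standing on the left of joint 1's plane (crop x 590–760), while the tool is about 0.19 m to the right. So the upper arm could meet the post, and I need the kinematics. I'll make a few probing moves out in the free area.

Request:
{"fn": "arm_command", "kwargs": {"targets": [[[0,0,0],[-9,23,20],0],[[0,0,0],[-9,23,20],0],[[0,0,0],[-9,23,20],0],[[0,0,0],[-9,23,20],0],[[0,0,0],[0,0,0],0]]}}

```text
t: 0.6
eef_pos: [0.2031, -0.5371, 0.4886]
ee_rot: [-3.136, 0.001, -2.777]
force: [1.1, -1.0, 0.1]
width: 0.0877
```

```bash
python3 -c "
from h import *
s=get_state();print(s['t'],s['q'].tolist(),s['eef_pos'].tolist(),s['ee_rot'],s['force'])"
```

```text
0.6 [-0.8684137226365212, 0.14787943702355652, -0.08160917043749454, 0.0006099424591036398, -1.3359445534038645, -0.3382569159727698] [0.20313376945217512, -0.5370760214070155, 0.4885502885923025] [-3.13633633e+00  1.21941346e-03 -2.77732342e+00] [ 1.11493624 -0.98167514  0.11010389]
```

Request:
{"fn": "arm_command", "kwargs": {"targets": [[[0,0,0],[0,0,-25],0],[[0,0,0],[0,0,-25],0],[[0,0,0],[0,0,-25],0],[[0,0,0],[0,0,-25],0],[[0,0,0],[0,0,0],0]]}}

```text
t: 1.1
eef_pos: [0.2036, -0.5379, 0.3805]
ee_rot: [3.134, -0.001, -2.778]
force: [-1.0, -0.1, -0.9]
width: 0.0877
```

```bash
python3 -c "
from h import *
s=get_state();print(s['t'],s['q'].tolist(),s['eef_pos'].tolist(),s['ee_rot'],s['force'])"
```

```text
1.1 [-0.8693493173545225, 0.21519582551690394, -0.24483039921264638, -0.0014169950642440629, -1.1180111455586206, -0.33766420490993404] [0.20363675600823, -0.5378773586658139, 0.38051949483201386] [ 3.13433950e+00 -1.20096503e-03 -2.77843000e+00] [-1.0374152  -0.09138577 -0.9494888 ]
```

Request:
{"fn": "arm_command", "kwargs": {"targets": [[[0,0,0],[-9,23,20],0],[[0,0,0],[-9,23,20],0],[[0,0,0],[-9,23,20],0],[[0,0,0],[-9,23,20],0],[[0,0,0],[0,0,20],0],[[0,0,0],[0,0,20],0],[[0,0,0],[0,0,0],0]]}}

```text
t: 1.8
eef_pos: [0.1681, -0.4471, 0.509]
ee_rot: [-3.135, 0.001, -2.777]
force: [0.2, -0.3, 0.3]
width: 0.0876
```

```bash
python3 -c "
from h import *
s=get_state();print(s['t'],s['q'].tolist(),s['eef_pos'].tolist(),s['ee_rot'],s['force'])"
```

```text
1.8 [-0.797278204531862, -0.03069275240865792, -0.22923668869362415, 0.0014288075209749316, -1.3659252791519356, -0.40951708016405974] [0.16813265385927129, -0.44710263236912484, 0.5090070856509985] [-3.13523116e+00  1.23423017e-03 -2.77730143e+00] [ 0.18842615 -0.25597503  0.25799586]
```

```bash
cat > kin.py <<'E'
from h import *
D=[([-9.18913945e-01,3.59317650e-01,1.11587445e-02,-3.07867544e-04,-1.22411417e+00],[0.24010867,-0.63066595,0.40381836]),
([-0.86841,0.147879,-0.081609,0,-1.335944],[0.2031338,-0.537076,0.488550]),
([-0.86935,0.215196,-0.244830,0,-1.118011],[0.2036368,-0.537877,0.380519]),
([-0.797278,-0.0306928,-0.2292367,0,-1.365925],[0.168133,-0.447103,0.509007])]
def res(v):
    a1,h,L2,A,B,d,off=v;o=[]
    for q,p in D:
        f=q[2]-0; ph=q[1]-q[2]; t=ph-q[4]  # total pitch-down
        F=a1+L2*np.sin(q[1])+A*np.cos(ph)+B*np.sin(ph)+d*np.cos(t)
        Z=h+L2*np.cos(q[1])-A*np.sin(ph)+B*np.cos(ph)-d*np.sin(t)
        c,s=np.cos(q[0]),np.sin(q[0])
        o+= [c*p[0]+s*p[1]-F, p[2]-Z, -s*p[0]+c*p[1]-off]
    return np.array(o+[ (B-.03)*.02,(d-.1)*.02,(a1-.05)*.02])
from scipy.optimize import least_squares
r=least_squares(res,[.05,.35,.45,.45,.0,.1,-.19])
if __name__=='__main__': print(r.x.round(4),(r.fun*1000).round(2))
E
python3 kin.py
```

```text
[-0.0015  0.1062  0.6014  0.4667 -0.0046  0.1018 -0.1918] [ 0.02 -0.    0.08  0.06 -0.02 -0.1  -0.08 -0.06  0.28 -0.02  0.08 -0.26
 -0.69  0.04 -1.03]
```

```bash
cat > ik.py <<'E'
from kin import *
from scipy.optimize import fsolve
a1,h,L2,A,B,d,off=r.x
def ik(x,y,z):
    rr=np.hypot(x,y);F=np.sqrt(rr**2-off**2);q1=np.arctan2(y,x)-np.arctan2(off,F)
    f=lambda v:[a1+L2*np.sin(v[0])+A*np.cos(v[0]-v[1])+B*np.sin(v[0]-v[1])-F, h-d+L2*np.cos(v[0])-A*np.sin(v[0]-v[1])+B*np.cos(v[0]-v[1])-z]
    s=fsolve(f,[.1,-.2],full_output=True); q2,q3=s[0]
    return q1,q2,q3,s[2], L2*np.sin(q2),L2*np.cos(q2)
if __name__=='__main__':
  for n,p in dict(now=(.168,-.447,.509),crucible=(.6344,-.1525,.244),cr_up=(.6344,-.1525,.35),block=(.4677,-.1857,.257),block_up=(.4677,-.1857,.35),b2=(.45,-.2,.45)).items():
    o=ik(*p); c,s=np.cos(o[0]),np.sin(o[0]); print(n,np.round(o,3),'post fwd/lat',round(.33*c+.11*s,3),round(-.33*s+.11*c,3))
  f=np.load('scene0.npz');p,dd=f['p'],f['d']
  e,rr=ray('scene',[[395,98],[470,110],[410,160],[390,60]])
  print([ (np.round(e+k*dd[v,u],3)).tolist() for k,(u,v) in zip(rr,[(395,98),(470,110),(410,160),(390,60)])])
E
python3 ik.py
```

```text
now [-0.798 -0.03  -0.228  1.    -0.018  0.601] post fwd/lat 0.152 0.313
crucible [ 0.062  0.46  -0.226  1.     0.267  0.539] post fwd/lat 0.336 0.089
cr_up [ 0.062  0.36  -0.114  1.     0.212  0.563] post fwd/lat 0.336 0.089
block [ 0.013  0.233 -0.55   1.     0.139  0.585] post fwd/lat 0.331 0.106
block_up [ 0.013  0.122 -0.436  1.     0.073  0.597] post fwd/lat 0.331 0.106
b2 [-0.018  0.025 -0.305  1.     0.015  0.601] post fwd/lat 0.328 0.116
[[-0.001, -0.079, 0.198], [0.14, 0.126, 0.214], [0.155, 0.004, 0.08], [-1.794, -0.486, 0.113]]
```

Run:
```python
from h import *
f=np.load('scene0.npz');p,d=f['p'],f['d']
m=np.zeros(d.shape,bool);m[0:200,360:500]=1
P=cloud('scene',d,m)
P=P[(np.hypot(P[:,0],P[:,1])<.6)&(P[:,2]>.1)]
P=P[np.hypot(P[:,0]-.33,P[:,1]-.11)>.06]
a=-.919;x=P[:,0]*np.cos(a)+P[:,1]*np.sin(a);y=-P[:,0]*np.sin(a)+P[:,1]*np.cos(a)
# along/perp to upper arm, shoulder z ~0.2, q2=.359
z=P[:,2]-.2;s=.359;al=x*np.sin(s)+z*np.cos(s);pe=x*np.cos(s)-z*np.sin(s)
for lo in np.arange(-.1,.4,.05):
    k=(al>=lo)&(al<lo+.05)
    if k.sum()<10: continue
    print('along',round(lo,2),k.sum())
    for l in np.arange(-.2,.25,.04):
        kk=k&(y>=l)&(y<l+.04)
        if kk.sum()>5: print('   lat',round(l,2),kk.sum(),'perp min/max',np.percentile(pe[kk],[2,98]).round(3))
```

```text
along -0.1 684
   lat -0.04 21 perp min/max [0.085 0.1  ]
   lat 0.0 85 perp min/max [0.083 0.099]
   lat 0.04 236 perp min/max [0.015 0.083]
   lat 0.12 29 perp min/max [0.113 0.129]
   lat 0.16 92 perp min/max [-0.038  0.008]
   lat 0.2 15 perp min/max [0.123 0.131]
along -0.05 1418
   lat -0.12 14 perp min/max [0.058 0.062]
   lat -0.08 40 perp min/max [0.059 0.066]
   lat -0.04 50 perp min/max [0.064 0.093]
   lat 0.0 235 perp min/max [0.064 0.092]
   lat 0.04 44 perp min/max [0.053 0.077]
   lat 0.08 69 perp min/max [0.057 0.07 ]
   lat 0.12 218 perp min/max [0.06  0.122]
   lat 0.16 479 perp min/max [-0.063  0.069]
   lat 0.2 56 perp min/max [0.113 0.126]
   lat 0.24 31 perp min/max [0.103 0.115]
along 0.0 1558
   lat -0.12 55 perp min/max [0.029 0.061]
   lat -0.08 140 perp min/max [0.037 0.065]
   lat -0.04 92 perp min/max [0.048 0.071]
   lat 0.0 198 perp min/max [0.047 0.071]
   lat 0.04 23 perp min/max [0.051 0.063]
   lat 0.08 52 perp min/max [0.068 0.071]
   lat 0.12 284 perp min/max [0.068 0.106]
   lat 0.16 623 perp min/max [-0.066  0.071]
   lat 0.24 91 perp min/max [
[... 299 characters left out ...]
 perp min/max [-0.063  0.07 ]
   lat 0.24 108 perp min/max [0.071 0.092]
along 0.1 1025
   lat 0.08 135 perp min/max [0.066 0.07 ]
   lat 0.12 184 perp min/max [0.067 0.073]
   lat 0.16 668 perp min/max [-0.062  0.069]
   lat 0.24 38 perp min/max [0.059 0.074]
along 0.15 1194
   lat 0.08 143 perp min/max [0.066 0.069]
   lat 0.12 185 perp min/max [0.065 0.07 ]
   lat 0.16 866 perp min/max [-0.009  0.067]
along 0.2 1511
   lat 0.08 154 perp min/max [0.064 0.068]
   lat 0.12 202 perp min/max [0.064 0.068]
   lat 0.16 1155 perp min/max [-0.033  0.066]
along 0.25 644
   lat 0.08 100 perp min/max [0.063 0.067]
   lat 0.12 125 perp min/max [0.063 0.067]
   lat 0.16 419 perp min/max [-0.015  0.067]
```

The upper arm spans 0.08–0.19 m to the left. With a vertical tool, the elbow at the grasp would be about 0.27 m forward plus its 0.06 m radius, overlapping the post. I'll tilt the tool about the jaw axis, fingertips outward. That keeps the elbow back and still holds the crucible upright.

```bash
cat > plan.py <<'E'
from kin import *
from scipy.optimize import fsolve
a1,h0,L2,A,B,d0,off=r.x
def wik(w,h):
    rr=np.hypot(w[0],w[1]);F=np.sqrt(rr**2-off**2);q1=np.arctan2(w[1],w[0])-np.arctan2(off,F)
    f=lambda v:[a1+L2*np.sin(v[0])+A*np.cos(v[0]-v[1])+B*np.sin(v[0]-v[1])-F, h+L2*np.cos(v[0])-A*np.sin(v[0]-v[1])+B*np.cos(v[0]-v[1])-w[2]]
    s=fsolve(f,[.1,-.2],full_output=True); return q1,*s[0],s[2]
def rot(beta,th,yaw):  # tool: jaw dir = th-90deg, z tilted outward toward azimuth th
    t=np.array([np.cos(th),np.sin(th),0]); zt=np.sin(beta)*t-np.cos(beta)*np.array([0,0,1]); y=np.array([np.sin(th),-np.cos(th),0])*yaw
    return np.c_[np.cross(y,zt),y,zt]
def rep(name,g,beta,th,d):
    M=rot(beta,th,1); w=np.array(g)-M[:,2]*(.159+d); q=wik(w,d+h0-d0)
    c,s=np.cos(q[0]),np.sin(q[0])
    print(name,d,'tcp',(np.array(g)-M[:,2]*.159).round(4),'q',np.round(q,3),'elbow fwd',round(L2*np.sin(q[1]),3),'post',round(.33*c+.11*s,3),round(-.33*s+.11*c,3))
if __name__=='__main__':
  for d in(.1,.2):
   for b,th in((0,30),(12,30),(15,30),(18,30),(15,10)):
    for n,g in dict(cr=(.6344,-.1525,.085),crup=(.6344,-.1525,.2),bl=(.4677,-.1857,.098),blup=(.4677,-.1857,.2)).items(): rep(f'{b} {th} {n}',g,np.radians(b),np.radians(th),d)
E
python3 plan.py
```

```text
0 30 cr 0.1 tcp [ 0.6344 -0.1525  0.244 ] q [ 0.062  0.46  -0.226  1.   ] elbow fwd 0.267 post 0.336 0.089
0 30 crup 0.1 tcp [ 0.6344 -0.1525  0.359 ] q [ 0.062  0.353 -0.103  1.   ] elbow fwd 0.208 post 0.336 0.089
0 30 bl 0.1 tcp [ 0.4677 -0.1857  0.257 ] q [ 0.013  0.233 -0.55   1.   ] elbow fwd 0.139 post 0.331 0.106
0 30 blup 0.1 tcp [ 0.4677 -0.1857  0.359 ] q [ 0.013  0.114 -0.424  1.   ] elbow fwd 0.068 post 0.331 0.106
12 30 cr 0.1 tcp [ 0.6058 -0.169   0.2405] q [ 0.021  0.415 -0.321  1.   ] elbow fwd 0.242 post 0.332 0.103
12 30 crup 0.1 tcp [ 0.6058 -0.169   0.3555] q [ 0.021  0.298 -0.197  1.   ] elbow fwd 0.177 post 0.332 0.103
12 30 bl 0.1 tcp [ 0.4391 -0.2022  0.2535] q [-0.049  0.194 -0.622  1.   ] elbow fwd 0.116 post 0.324 0.126
12 30 blup 0.1 tcp [ 0.4391 -0.2022  0.3555] q [-0.049  0.065 -0.493  1.   ] elbow fwd 0.039 post 0.324 0.126
15 30 cr 0.1 tcp [ 0.5988 -0.1731  0.2386] q [ 0.01   0.406 -0.344  1.   ] elbow fwd 0.238 post 0.331 0.107
15 30 crup 0.1 tcp [ 0.5988 -0.1731  0.3536] q [ 0.01   0.287 -0.221  1.   ] elbow fwd 0.17 post 0.331 0.107
15 30 bl 0.1 tc
[... 2540 characters left out ...]
0.294  1.   ] elbow fwd 0.149 post 0.327 0.12
18 30 bl 0.2 tcp [ 0.4251 -0.2103  0.2492] q [-0.128  0.169 -0.695  1.   ] elbow fwd 0.101 post 0.313 0.151
18 30 blup 0.2 tcp [ 0.4251 -0.2103  0.3512] q [-0.128  0.027 -0.565  1.   ] elbow fwd 0.016 post 0.313 0.151
15 10 cr 0.2 tcp [ 0.5939 -0.1596  0.2386] q [ 0.043  0.36  -0.432  1.   ] elbow fwd 0.212 post 0.334 0.096
15 10 crup 0.2 tcp [ 0.5939 -0.1596  0.3536] q [ 0.043  0.232 -0.306  1.   ] elbow fwd 0.138 post 0.334 0.096
15 10 bl 0.2 tcp [ 0.4272 -0.1928  0.2516] q [-0.026  0.134 -0.722  1.   ] elbow fwd 0.081 post 0.327 0.119
15 10 blup 0.2 tcp [ 0.4272 -0.1928  0.3536] q [-0.026 -0.009 -0.587  1.   ] elbow fwd -0.005 post 0.327 0.119
```

Request:
{"fn": "arm_command", "kwargs": {"targets": [[[0,0,0.072],[10,7,0],0.25],[[0.037,-0.079,0],[20,13,0],0.25],[[0.037,-0.079,0],[26,17,0],0.25],[[0.037,-0.079,0],[26,17,0],0.25],[[0.037,-0.079,0],[26,17,0],0.25],[[0,0,0],[26,17,0],0.25],[[0,0,0],[26,17,0],0.25],[[0,0,0],[10,7,0],0.25]]}}

```text
t: 2.6
eef_pos: [0.3396, -0.3338, 0.505]
ee_rot: [3.141, 0.349, -2.705]
force: [0.3, -0.2, 0.9]
width: 0.0659
```

```bash
cat > st.py <<'E'
from plan import *
s=get_state();print(s['t'],s['q'].round(3).tolist(),s['eef_pos'].round(4).tolist(),s['ee_rot'].round(3),s['force'].round(1),s['width'])
M=R.from_euler('xyz',s['ee_rot']).as_matrix();print('z',M[:,2].round(3),'y',M[:,1].round(3),'grasp',(s['eef_pos']+.159*M[:,2]).round(4))
for d in(.1,.15,.2): print(d,np.round(wik(s['eef_pos']-M[:,2]*d,d+h0-d0),3))
c,sn=np.cos(s['q'][0]),np.sin(s['q'][0]);print('elbow',.6*np.sin(s['q'][1]),'post',.33*c+.11*sn,-.33*sn+.11*c)
E
python3 st.py
```

```text
2.6 [-0.504, -0.06, -0.17, -0.295, -1.263, -0.567] [0.3396, -0.3338, 0.505] [ 3.141  0.349 -2.705] [ 0.3 -0.2  0.9] 0.06588207895983189
z [ 0.31   0.146 -0.94 ] y [-0.423  0.906  0.001] grasp [ 0.3888 -0.3107  0.3556]
0.1 [-0.421 -0.048 -0.268  1.   ]
0.15 [-0.452 -0.056 -0.281  1.   ]
0.2 [-0.485 -0.062 -0.293  1.   ]
elbow -0.03611466767122954 post 0.23571996662915257 0.2558048031846768
```

```bash
cat > fit2.py <<'E'
from h import *
from scipy.optimize import least_squares
D=[([-9.18913945e-01,3.59317650e-01,1.11587445e-02],[0.24010867,-0.63066595,0.40381836],[3.14009,-.00014,-2.77792]),
([-0.86841,0.147879,-0.081609],[0.2031338,-0.537076,0.488550],[-3.13634,.00122,-2.77732]),
([-0.86935,0.215196,-0.244830],[0.2036368,-0.537877,0.380519],[3.13434,-.0012,-2.77843]),
([-0.797278,-0.0306928,-0.2292367],[0.168133,-0.447103,0.509007],[-3.13523,.00123,-2.7773])]
s=get_state();D.append((s['q'],s['eef_pos'],s['ee_rot']))
def res(v):
    a1,h,L2,A,B,d,off=v;o=[]
    for q,p,e in D:
        w=np.array(p)-R.from_euler('xyz',e).as_matrix()[:,2]*d
        ph=q[1]-q[2];F=a1+L2*np.sin(q[1])+A*np.cos(ph)+B*np.sin(ph);Z=h+L2*np.cos(q[1])-A*np.sin(ph)+B*np.cos(ph)
        c,sn=np.cos(q[0]),np.sin(q[0]);o+=[c*w[0]+sn*w[1]-F,w[2]-Z,-sn*w[0]+c*w[1]-off]
    return o
r=least_squares(res,[0,.2,.6,.47,0,.2,-.19]);print(r.x.round(4),(r.fun*1000).round(1))
E
python3 fit2.py
```

```text
[ 0.1147  0.1696  0.5998  0.3468 -0.0146  0.1969 -0.19  ] [  0.7   1.6  -1.8   2.6  15.7  -1.8  -3.3 -11.1  -1.8   2.7  19.5  -1.8
  -2.6 -25.7   7.3]
```

Request:
{"fn": "arm_command", "kwargs": {"targets": [[[0,0,0],[25,16,-10],0.25],[[0,0,0],[31,20,-20],0.25],[[0,0,0],[31,20,-20],0.25],[[0,0,0],[31,20,-20],0.25],[[0,0,0],[31,20,-20],0.25],[[0,0,0],[31,20,-20],0.25],[[0,0,0],[31,20,-10],0.25],[[0,0,0],[10,6,0],0.25]]}}

```text
t: 3.4
eef_pos: [0.561, -0.1912, 0.3823]
ee_rot: [3.139, 0.346, -2.705]
force: [-0.1, -0.8, 0.1]
width: 0.066
```

```bash
python3 st.py
python3 - <<'E'
from h import *
for n in("scene","top"):
    p,d=grab_frame(n); np.savez('%s1.npz'%n,p=p,d=d)
    cv2.imwrite('pics/%s1.png'%n,p[:,:,::-1])
E
```

```text
3.4 [-0.065, 0.173, -0.232, -0.218, -0.873, -0.952] [0.561, -0.1912, 0.3823] [ 3.139  0.346 -2.705] [-0.1 -0.8  0.1] 0.06598821178782971
z [ 0.306  0.146 -0.941] y [-0.424  0.906  0.003] grasp [ 0.6097 -0.168   0.2327]
0.1 [-0.026  0.207 -0.265  1.   ]
0.15 [-0.041  0.191 -0.294  1.   ]
0.2 [-0.057  0.175 -0.321  1.   ]
elbow 0.10330035842865123 post 0.3221033693525284 0.13133704523762002
```

View pics/scene1.png

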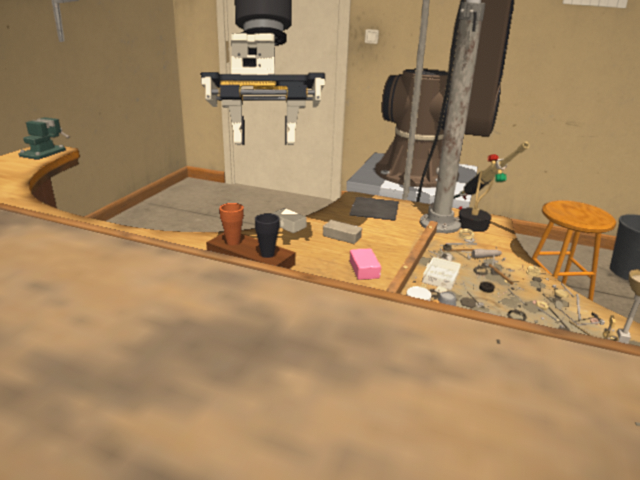

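View pics/top1.png

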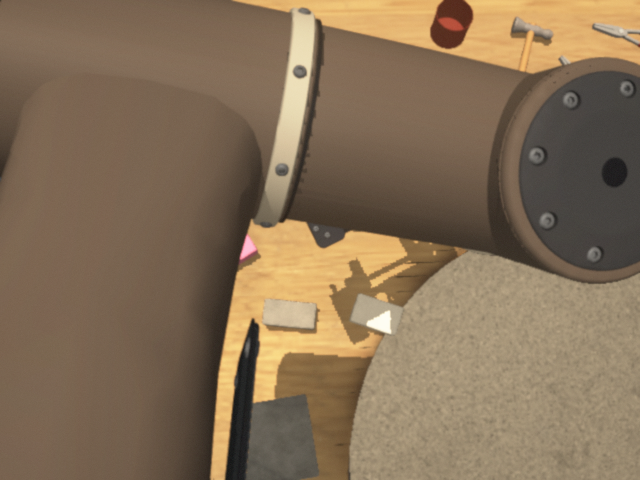

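The top view shows the forearm coming from the lower left with a lateral link going right to the wrist, so the forearm runs close to the post. I'll measure the clearance from this depth image.

Run:
```python
from h import *
f=np.load('top1.npz');p,d=f['p'],f['d'];m=np.ones(d.shape,bool)
P=cloud('top',d,m);P=P[P[:,2]>.3];print(len(P),P.min(0),P.max(0))
a=-.065;c,s=np.cos(a),np.sin(a)
x=P[:,0]*c+P[:,1]*s;y=-P[:,0]*s+P[:,1]*c
for lo in np.arange(.1,.8,.05):
    k=(x>=lo)&(x<lo+.05)
    if k.sum()>50: print(round(lo,2),'lat',np.percentile(y[k],[1,99]).round(3),'z',np.percentile(P[k,2],[1,50,99]).round(3),'world y max',P[k,1].max().round(3))
hyp=np.hypot(P[:,0]-.33,P[:,1]-.11);i=hyp.argsort()[:5];print(P[i],hyp[i])
k=P[:,0]<.5
f=np.load('scene1.npz');p,d=f['p'],f['d'];m=np.zeros(d.shape,bool);m[0:170,330:540]=1
Q=cloud('scene',d,m);Q=Q[(np.hypot(Q[:,0],Q[:,1])<.6)&(Q[:,2]>.3)&(np.hypot(Q[:,0]-.33,Q[:,1]-.11)>.05)]
xx=Q[:,0]*c+Q[:,1]*s;yy=-Q[:,0]*s+Q[:,1]*c
for z in np.arange(.3,.6,.05):
    k=(Q[:,2]>z)&(Q[:,2]<z+.05)
    if k.sum()>10:print('scene z',round(z,2),'x',np.percentile(xx[k],[2,50,98]).round(3),'lat',np.percentile(yy[k],[2,50,98]).round(3))
```

```text
196105 [ 0.36651111 -0.24579606  0.30025149] [0.56657772 0.03568088 0.72909399]
0.35 lat [-0.056  0.   ] z [0.644 0.716 0.727] world y max -0.023
0.4 lat [-0.055  0.016] z [0.654 0.701 0.718] world y max -0.006
0.45 lat [-0.209  0.038] z [0.585 0.635 0.693] world y max 0.036
0.5 lat [-0.205  0.047] z [0.611 0.644 0.668] world y max 0.018
0.55 lat [-0.164  0.004] z [0.605 0.638 0.656] world y max -0.023
[[ 0.3817642  -0.02716218  0.72680886]
 [ 0.38242042 -0.02701469  0.72654328]
 [ 0.38172217 -0.02728009  0.72654215]
 [ 0.38411888 -0.02641259  0.72543483]
 [ 0.38302604 -0.02694482  0.72593157]] [0.1466049  0.14670013 0.14670039 0.14675574 0.14685246]
scene z 0.3 x [0.011 0.093 0.281] lat [0.007 0.145 0.183]
scene z 0.35 x [0.023 0.1   0.172] lat [0.007 0.15  0.183]
scene z 0.4 x [0.029 0.107 0.172] lat [0.007 0.152 0.183]
```

Request:
{"fn": "arm_command", "kwargs": {"targets": [[[0,0,0],[10,6,0],0.25],[[0,0,0],[10,6,-20],0.25],[[0,0,0],[0,0,-20],0.25],[[0,0,0],[0,0,-20],0.25],[[0,0,0],[0,0,0],0.25],[[0,0,0],[0,0,0],0.25]]}}

```text
t: 4.1
eef_pos: [0.5792, -0.1814, 0.3257]
ee_rot: [3.141, 0.349, -2.706]
force: [0.5, -0.1, -0.1]
width: 0.0656
```

```bash
python3 st.py
```

```text
4.1 [-0.045, 0.245, -0.275, -0.234, -0.752, -0.943] [0.5792, -0.1814, 0.3257] [ 3.141  0.349 -2.706] [ 0.5 -0.1 -0.1] 0.06560025005255075
z [ 0.31   0.144 -0.94 ] y [-0.422  0.907  0.   ] grasp [ 0.6285 -0.1585  0.1763]
0.1 [-0.007  0.279 -0.31   1.   ]
0.15 [-0.021  0.263 -0.34   1.   ]
0.2 [-0.036  0.248 -0.369  1.   ]
elbow 0.14553369458710233 post 0.3246592984545281 0.12488530709020036
```

Request:
{"fn": "arm_command", "kwargs": {"targets": [[[0,0,0],[6,6,0],0.25],[[0,0,0],[0,0,-15],0.25],[[0,0,0],[0,0,-15],0.25],[[0,0,0],[0,0,-15],0.25],[[0,0,0],[0,0,-10],0.25],[[0,0,0],[0,0,0],0.25]]}}

```text
t: 4.7
eef_pos: [0.5845, -0.1747, 0.2672]
ee_rot: [3.139, 0.346, -2.707]
force: [0.0, 0.3, 0.6]
width: 0.0656
```

```bash
python3 st.py|head -3
python3 - <<'E'
from h import *
p,d=grab_frame('scene'); np.savez('scene2.npz',p=p,d=d)
cv2.imwrite('pics/scene2.png',cv2.resize(p[80:280,160:360,::-1],(600,600)))
cv2.imwrite('pics/scene2b.png',cv2.resize(p[0:240,340:560,::-1],(550,600)))
E
```

```text
4.7 [-0.035, 0.316, -0.32, -0.264, -0.643, -0.912] [0.5845, -0.1747, 0.2672] [ 3.139  0.346 -2.707] [0.  0.3 0.6] 0.0656016078796887
z [ 0.306  0.145 -0.941] y [-0.422  0.907  0.003] grasp [ 0.6332 -0.1516  0.1176]
0.1 [ 0.005  0.347 -0.366  1.   ]
```

View pics/scene2.png

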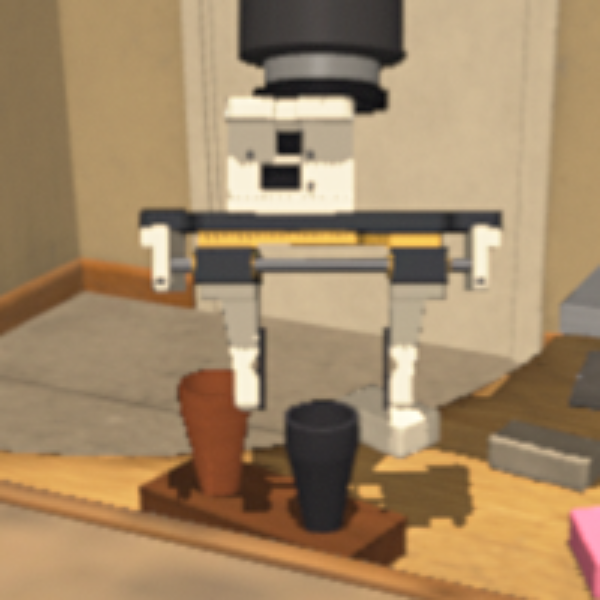

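View pics/scene2b.png

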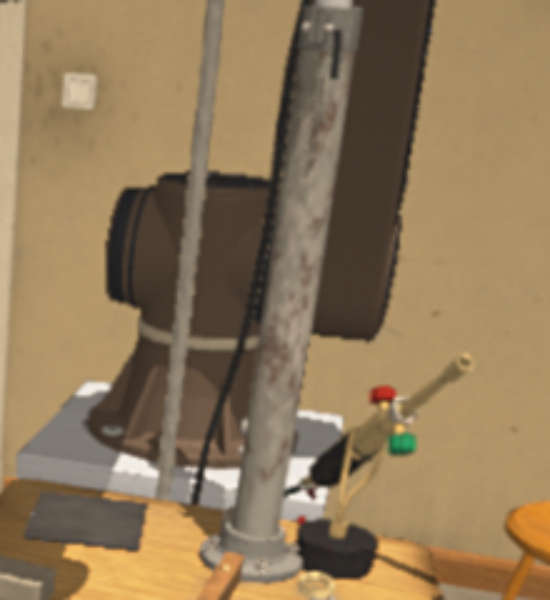

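The fingers straddle the dark crucible, midpoint at crop x≈322 against the crucible at 322, and are clear of the clay one. The upper arm stands behind the post with room to spare (q2 0.32). I'll go down the rest and close gently.

Request:
{"fn": "arm_command", "kwargs": {"targets": [[[0,0,0],[1,-1,-11],0.25],[[0,0,0],[0,0,-11],0.25],[[0,0,0],[0,0,-10],0.25],[[0,0,0],[0,0,0],0.25],[[0,0,0],[0,0,0],0.25]]}}

```text
t: 5.25
eef_pos: [0.5861, -0.1759, 0.2373]
ee_rot: [3.14, 0.348, -2.706]
force: [-0.2, -0.0, -0.6]
width: 0.0657
```

```bash
python3 st.py|head -2
```

```text
5.25 [-0.04, 0.356, -0.335, -0.288, -0.587, -0.879] [0.5861, -0.1759, 0.2373] [ 3.14   0.348 -2.706] [-0.2 -0.  -0.6] 0.06573006405593029
z [ 0.309  0.145 -0.94 ] y [-0.422  0.906  0.001] grasp [ 0.6353 -0.1528  0.0878]
```

Request:
{"fn": "arm_command", "kwargs": {"targets": [[[0,0,0],[-1,0,-2],0.32],[[0,0,0],[0,0,0],0.38],[[0,0,0],[0,0,0],0.43],[[0,0,0],[0,0,0],0.47],[[0,0,0],[0,0,0],0.5],[[0,0,0],[0,0,0],0.55],[[0,0,0],[0,0,0],0.6],[[0,0,0],[0,0,0],0.6]], "squeeze": 15}}

```text
t: 6.05
eef_pos: [0.5853, -0.1759, 0.2359]
ee_rot: [3.141, 0.349, -2.706]
force: [0.5, -0.4, 1.3]
width: 0.0438
```

```bash
python3 st.py|head -2
```

```text
6.05 [-0.04, 0.356, -0.338, -0.29, -0.583, -0.876] [0.5853, -0.1759, 0.2359] [ 3.141  0.349 -2.706] [ 0.5 -0.4  1.3] 0.04383366454934013
z [ 0.31   0.145 -0.94 ] y [-0.422  0.906  0.   ] grasp [ 0.6346 -0.1528  0.0865]
```

Width 43.8 mm matches the 44 mm collar. Lifting.

Request:
{"fn": "arm_command", "kwargs": {"targets": [[[0,0,0],[0,0,3],0.6],[[0,0,0],[0,0,8],0.6],[[0,0,0],[0,0,12],0.6],[[0,0,0],[0,0,15],0.6],[[0,0,0],[0,0,15],0.6],[[0,0,0],[0,0,12],0.6],[[0,0,0],[0,0,5],0.6],[[0,0,0],[0,0,0],0.6]]}}

```text
t: 6.85
eef_pos: [0.5853, -0.1758, 0.307]
ee_rot: [-3.141, 0.351, -2.706]
force: [0.2, -0.4, -1.2]
width: 0.044
```

```bash
python3 st.py|head -2
python3 - <<'E'
from h import *
p,d=grab_frame('scene'); np.savez('scene3.npz',p=p,d=d)
cv2.imwrite('pics/scene3.png',cv2.resize(p[80:280,160:360,::-1],(800,800))[:600])
p,d=grab_frame('top'); np.savez('top3.npz',p=p,d=d)
E
```

```text
6.85 [-0.035, 0.27, -0.287, -0.241, -0.713, -0.941] [0.5853, -0.1758, 0.307] [-3.141  0.351 -2.706] [ 0.2 -0.4 -1.2] 0.04403599319868398
z [ 0.312  0.145 -0.939] y [-0.422  0.906 -0.   ] grasp [ 0.6348 -0.1527  0.1576]
```

View pics/scene3.png

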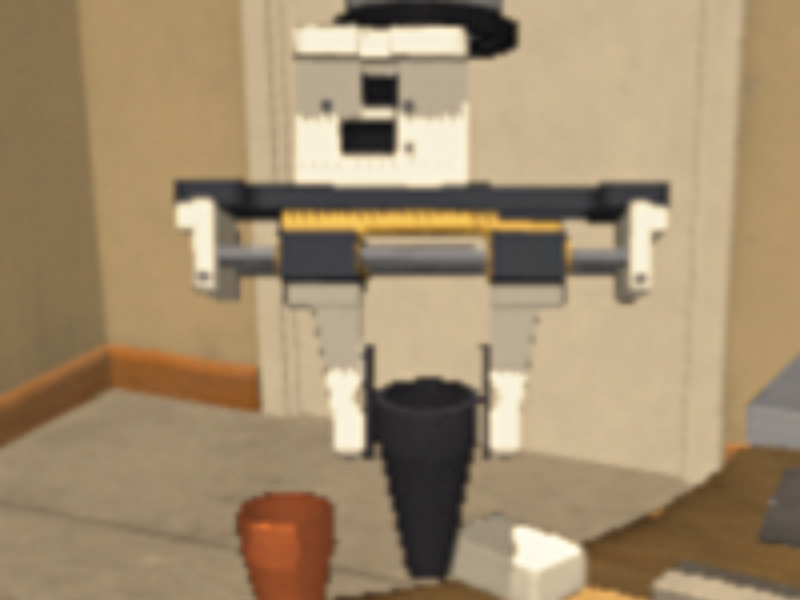

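The dark crucible is lifted and held between the pads (crop x 370–490), hanging upright side to side. The clay one is still in the rack. Next I'll check its lean from depth slices.

```bash
cat > lean.py <<'E'
from h import *
def lean(f,ctr,z0,rad=.035,box=None):
    fz=np.load(f);p,d=fz['p'],fz['d']
    v=p.max(2)<75
    P=cloud('scene',d,v); P=P[np.hypot(P[:,0]-ctr[0],P[:,1]-ctr[1])<rad]
    e=camera_params('scene')['eye']; u=np.array(ctr[:2])-e[:2];u/=np.linalg.norm(u);w=np.array([-u[1],u[0]])
    out=[]
    for h in np.arange(.008,.06,.006):
        k=np.abs(P[:,2]-(z0+h))<.003
        if k.sum()<12: continue
        Q=P[k]; r=.010+(.0205-.010)*h/.058
        a=Q[:,:2]@u; b=Q[:,:2]@w
        bm=(np.percentile(b,2)+np.percentile(b,98))/2
        s=np.abs(b-bm)<.6*r
        ac=np.median(a[s]+np.sqrt(r*r-(b[s]-bm)**2))
        c=ac*u+bm*w; out.append([h,*c,k.sum(),np.ptp(b)])
    out=np.array(out); print(out.round(4))
    for i,n in((1,'x'),(2,'y')):
        g=np.polyfit(out[:,0],out[:,i],1); print(n,'lean deg',np.degrees(np.arctan(g[0])).round(2),'foot',g[1].round(4))
if __name__=='__main__':
    lean('scene3.npz',(.635,-.153),.085)
    fz=np.load('scene3.npz');P=cloud('scene',fz['d'],fz['p'].max(2)<75);P=P[np.hypot(P[:,0]-.635,P[:,1]+.153)<.04]
    print(np.percentile(P[:,2],[0,1,5]))
E
python3 lean.py
```

```text
[[ 8.000e-03  6.350e-01 -1.528e-01  3.600e+01  1.860e-02]
 [ 1.400e-02  6.359e-01 -1.522e-01  3.500e+01  2.180e-02]
 [ 2.000e-02  6.352e-01 -1.527e-01  4.300e+01  2.330e-02]
 [ 2.600e-02  6.358e-01 -1.521e-01  4.400e+01  2.500e-02]
 [ 3.200e-02  6.359e-01 -1.528e-01  5.400e+01  2.650e-02]
 [ 3.800e-02  6.357e-01 -1.527e-01  5.800e+01  2.970e-02]
 [ 4.400e-02  6.361e-01 -1.524e-01  5.600e+01  3.120e-02]
 [ 5.000e-02  6.358e-01 -1.523e-01  6.500e+01  3.280e-02]
 [ 5.600e-02  6.358e-01 -1.525e-01  7.100e+01  4.220e-02]]
x lean deg 0.75 foot 0.6353
y lean deg 0.13 foot -0.1526
[0.01567963 0.0248442  0.09937136]
```

Upright to within 1°, with its axis at (0.6355, -0.1525). Now I'll carry it over the block.

Request:
{"fn": "arm_command", "kwargs": {"targets": [[[0,0,0],[-10,-2,0],0.6],[[0,0,0],[-20,-4,0],0.6],[[0,0,0],[-28,-6,0],0.6],[[0,0,0],[-30,-6,0],0.6],[[0,0,0],[-30,-6,0],0.6],[[0,0,0],[-25,-5,0],0.6],[[0,0,0],[-16,-3,0],0.6],[[0,0,0],[-8,-1,0],0.6]]}}

```text
t: 7.75
eef_pos: [0.4166, -0.2091, 0.3055]
ee_rot: [3.141, 0.349, -2.707]
force: [-0.3, -0.8, -1.9]
width: 0.0439
```

Request:
{"fn": "arm_command", "kwargs": {"targets": [[[0,0,0],[0,0,0],0.6],[[0,0,0],[0,0,-5],0.6],[[0,0,0],[0,0,-10],0.6],[[0,0,0],[0,0,-10],0.6],[[0,0,0],[0,0,-10],0.6],[[0,0,0],[0,0,-5],0.6],[[0,0,0],[0,0,0],0.6],[[0,0,0],[0,0,0],0.6]]}}

```text
t: 8.55
eef_pos: [0.4184, -0.2089, 0.2655]
ee_rot: [3.141, 0.349, -2.706]
force: [0.4, 0.1, -1.9]
width: 0.0441
```

```bash
python3 st.py|head -2
python3 - <<'E'
from h import *
p,d=grab_frame('scene'); np.savez('scene4.npz',p=p,d=d)
cv2.imwrite('pics/scene4.png',cv2.resize(p[100:260,200:400,::-1],(750,600)))
p,d=grab_frame('top'); np.savez('top4.npz',p=p,d=d)
cv2.imwrite('pics/top4.png',p[:,:,::-1])
E
```

```text
8.55 [-0.152, 0.117, -0.571, -0.335, -0.617, -0.735] [0.4184, -0.2089, 0.2655] [ 3.141  0.349 -2.706] [ 0.4  0.1 -1.9] 0.044066013033705644
z [ 0.309  0.145 -0.94 ] y [-0.422  0.906  0.001] grasp [ 0.4675 -0.1858  0.1161]
```

View pics/scene4.png

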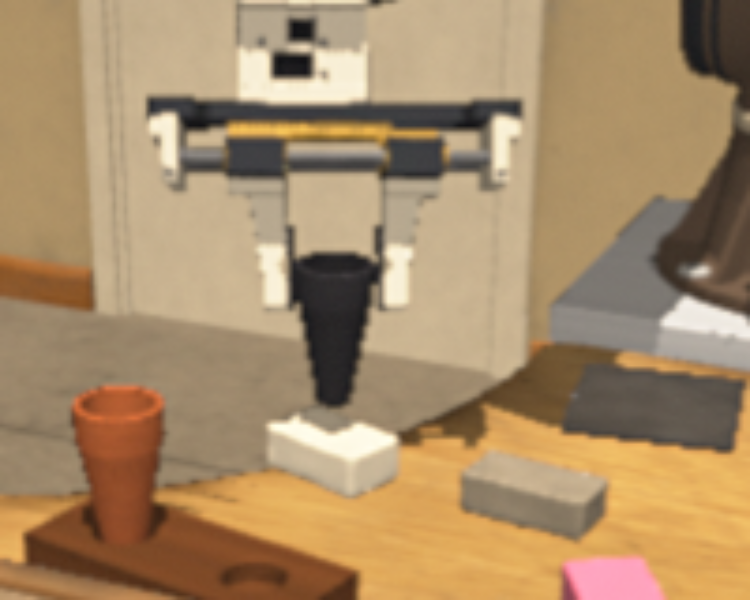

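View pics/top4.png

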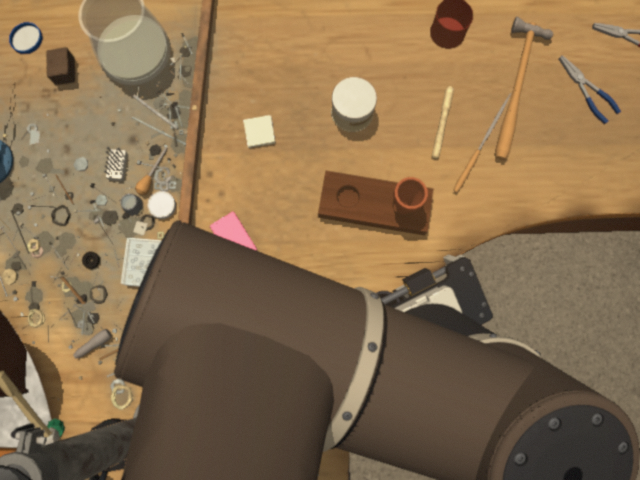

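The crucible hangs over the block, clear of everything; the top view is blocked by the wrist. I'll check lean and foot position against the block, both from the scene camera.

Run:
```python
from lean import *
lean('scene4.npz',(.4675,-.1858),.0435)
fz=np.load('scene4.npz');P=cloud('scene',fz['d'],np.ones((480,640),bool))
k=(np.hypot(P[:,0]-.468,P[:,1]+.186)<.06)&(P[:,2]>.010)&(P[:,2]<.034)
Q=P[k]; print(len(Q),cv2.minAreaRect((Q[:,:2]*1000).astype(np.float32)), np.percentile(Q[:,2],[5,50,95]))
Q=Q[Q[:,2]>.0245];print(cv2.minAreaRect((Q[:,:2]*1000).astype(np.float32)))
```

```text
[[ 8.000e-03  4.687e-01 -1.854e-01  2.400e+01  1.840e-02]
 [ 1.400e-02  4.686e-01 -1.850e-01  2.700e+01  1.830e-02]
 [ 2.000e-02  4.686e-01 -1.850e-01  2.700e+01  2.240e-02]
 [ 2.600e-02  4.681e-01 -1.848e-01  3.200e+01  2.430e-02]
 [ 3.200e-02  4.684e-01 -1.852e-01  3.500e+01  2.630e-02]
 [ 3.800e-02  4.688e-01 -1.850e-01  3.700e+01  2.610e-02]
 [ 4.400e-02  4.677e-01 -1.844e-01  3.800e+01  2.800e-02]
 [ 5.000e-02  4.682e-01 -1.851e-01  4.200e+01  3.190e-02]
 [ 5.600e-02  4.678e-01 -1.844e-01  4.300e+01  3.190e-02]]
x lean deg -0.89 foot 0.4688
y lean deg 0.78 foot -0.1853
475 ((470.36053466796875, -183.68426513671875), (66.96818542480469, 42.399871826171875), 69.79508209228516) [0.01158223 0.02435344 0.02641733]
((469.81646728515625, -183.99896240234375), (66.71158599853516, 40.258445739746094), 68.56237030029297)
```

Request:
{"fn": "arm_command", "kwargs": {"targets": [[[0,0,0],[1,1,-4],0.6],[[0,0,0],[0,0,-5],0.6],[[0,0,0],[0,0,-4],0.6],[[0,0,0],[0,0,0],0.6],[[0,0,0],[0,0,0],0.6],[[0,0,0],[0,0,0],0.6]], "squeeze": 8}}

```text
t: 9.25
eef_pos: [0.4192, -0.2079, 0.2527]
ee_rot: [3.141, 0.349, -2.706]
force: [0.3, 0.0, -2.4]
width: 0.0446
```

```bash
python3 st.py|head -2
python3 - <<'E'
from lean import *
p,d=grab_frame('scene'); np.savez('scene5.npz',p=p,d=d)
cv2.imwrite('pics/scene5.png',cv2.resize(p[140:240,240:365,::-1],(750,600),interpolation=2))
lean('scene5.npz',(.4685,-.185),.0305)
E
```

```text
9.25 [-0.151, 0.138, -0.579, -0.349, -0.589, -0.718] [0.4192, -0.2079, 0.2527] [ 3.141  0.349 -2.706] [ 0.3  0.  -2.4] 0.044633969637276685
z [ 0.31   0.145 -0.94 ] y [-0.422  0.906  0.001] grasp [ 0.4685 -0.1848  0.1033]
[[ 8.000e-03  4.690e-01 -1.842e-01  2.300e+01  1.850e-02]
 [ 1.400e-02  4.687e-01 -1.848e-01  2.600e+01  1.840e-02]
 [ 2.000e-02  4.693e-01 -1.847e-01  2.800e+01  2.250e-02]
 [ 2.600e-02  4.696e-01 -1.834e-01  3.000e+01  2.440e-02]
 [ 3.200e-02  4.697e-01 -1.846e-01  3.600e+01  2.640e-02]
 [ 3.800e-02  4.694e-01 -1.836e-01  3.700e+01  2.840e-02]
 [ 4.400e-02  4.690e-01 -1.849e-01  3.700e+01  3.030e-02]
 [ 5.000e-02  4.692e-01 -1.837e-01  4.300e+01  3.210e-02]
 [ 5.600e-02  4.685e-01 -1.840e-01  4.400e+01  3.200e-02]]
x lean deg -0.18 foot 0.4692
y lean deg 0.54 foot -0.1845
```

View pics/scene5.png

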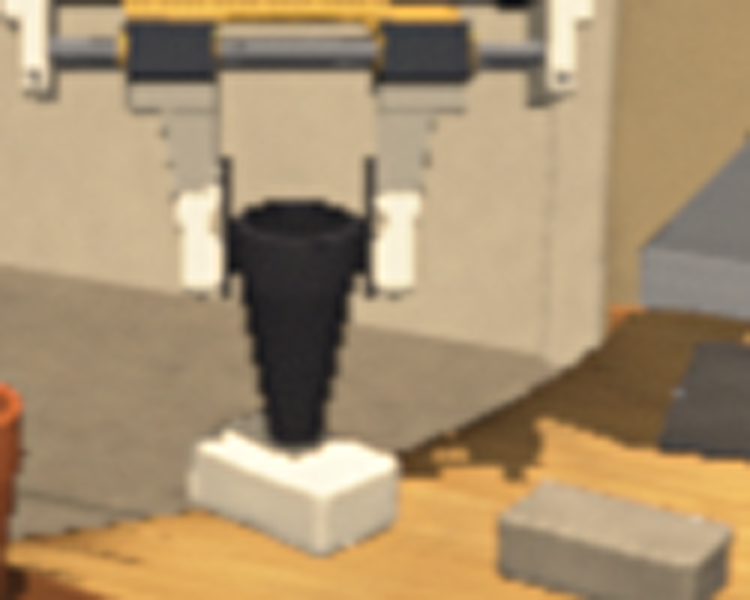

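Just above the block and upright: foot at crop (298,440), about the middle of its top. Now down in 1 mm steps, watching the force.

Request:
{"fn": "arm_command", "kwargs": {"targets": [[[0,0,0],[0,0,-1],0.6],[[0,0,0],[0,0,-1],0.6],[[0,0,0],[0,0,0],0.6]]}}

```text
t: 9.6
eef_pos: [0.4191, -0.2078, 0.2506]
ee_rot: [3.141, 0.349, -2.706]
force: [-0.1, -0.0, -2.2]
width: 0.0443
```

Request:
{"fn": "arm_command", "kwargs": {"targets": [[[0,0,0],[0,0,-1],0.6],[[0,0,0],[0,0,0],0.6]]}}

```text
t: 9.8
eef_pos: [0.4191, -0.2078, 0.2495]
ee_rot: [3.141, 0.349, -2.706]
force: [0.2, 0.2, -2.0]
width: 0.0444
```

Request:
{"fn": "arm_command", "kwargs": {"targets": [[[0,0,0],[0,0,-0.5],0.6],[[0,0,0],[0,0,0],0.6]]}}

```text
t: 10.0
eef_pos: [0.4191, -0.2078, 0.2491]
ee_rot: [3.141, 0.349, -2.706]
force: [0.3, -0.2, -1.7]
width: 0.0443
```

Request:
{"fn": "arm_command", "kwargs": {"targets": [[[0,0,0],[0,0,-0.5],0.6],[[0,0,0],[0,0,0],0.6]]}}

```text
t: 10.2
eef_pos: [0.4193, -0.2078, 0.2488]
ee_rot: [3.141, 0.349, -2.706]
force: [-0.7, 0.0, -0.2]
width: 0.0444
```

Request:
{"fn": "arm_command", "kwargs": {"targets": [[[0,0,0],[0,0,-0.5],0.6],[[0,0,0],[0,0,0],0.6]]}}

```text
t: 10.4
eef_pos: [0.4195, -0.2078, 0.2487]
ee_rot: [3.141, 0.35, -2.706]
force: [-1.7, 0.2, 4.5]
width: 0.0443
```

Contact: the vertical force rose from -2 N to +4.5 N. I'll ease back 0.5 mm and lower the squeeze to its minimum so the foot settles flat, then check the lean before opening.

Request:
{"fn": "arm_command", "kwargs": {"targets": [[[0,0,0],[0,0,0.4],0.6],[[0,0,0],[0,0,0],0.6],[[0,0,0],[0,0,0],0.6],[[0,0,0],[0,0,0],0.6]], "squeeze": 3}}

```text
t: 10.8
eef_pos: [0.4193, -0.2079, 0.2487]
ee_rot: [3.141, 0.349, -2.706]
force: [-0.4, 0.4, 2.3]
width: 0.0444
```

```bash
python3 st.py|head -2
python3 - <<'E'
from lean import *
p,d=grab_frame('scene'); np.savez('scene6.npz',p=p,d=d)
lean('scene6.npz',(.469,-.1845),.027)
E
```

```text
10.8 [-0.152, 0.145, -0.582, -0.354, -0.58, -0.711] [0.4193, -0.2079, 0.2487] [ 3.141  0.349 -2.706] [-0.4  0.4  2.3] 0.04436026607892055
z [ 0.31   0.145 -0.94 ] y [-0.422  0.906  0.   ] grasp [ 0.4686 -0.1849  0.0993]
[[ 8.000e-03  4.685e-01 -1.837e-01  2.300e+01  1.640e-02]
 [ 1.400e-02  4.691e-01 -1.853e-01  2.500e+01  2.060e-02]
 [ 2.000e-02  4.696e-01 -1.845e-01  2.900e+01  2.260e-02]
 [ 2.600e-02  4.690e-01 -1.843e-01  3.000e+01  2.440e-02]
 [ 3.200e-02  4.694e-01 -1.846e-01  3.300e+01  2.640e-02]
 [ 3.800e-02  4.691e-01 -1.837e-01  4.200e+01  2.840e-02]
 [ 4.400e-02  4.692e-01 -1.848e-01  3.700e+01  3.040e-02]
 [ 5.000e-02  4.694e-01 -1.838e-01  4.100e+01  3.430e-02]
 [ 5.600e-02  4.691e-01 -1.837e-01  4.300e+01  3.210e-02]]
x lean deg 0.41 foot 0.4689
y lean deg 0.71 foot -0.1847
```

Request:
{"fn": "arm_command", "kwargs": {"targets": [[[0,0,0],[0,0,0.2],0.6],[[0,0,0],[0,0,0],0.495],[[0,0,0],[0,0,0],0.492],[[0,0,0],[0,0,0],0.489],[[0,0,0],[0,0,0],0.486],[[0,0,0],[0,0,0],0.482],[[0,0,0],[0,0,0],0.478],[[0,0,0],[0,0,0],0.474]]}}

```text
t: 11.65
eef_pos: [0.419, -0.2077, 0.2486]
ee_rot: [3.14, 0.349, -2.706]
force: [-0.1, 0.8, -0.3]
width: 0.0457
```

```bash
python3 st.py|head -2
python3 - <<'E'
from lean import *
p,d=grab_frame('scene'); np.savez('scene7.npz',p=p,d=d)
lean('scene7.npz',(.469,-.1845),.027)
cv2.imwrite('pics/scene7.png',cv2.resize(p[140:240,240:365,::-1],(750,600),interpolation=2))
E
```

```text
11.65 [-0.152, 0.144, -0.582, -0.354, -0.581, -0.711] [0.419, -0.2077, 0.2486] [ 3.14   0.349 -2.706] [-0.1  0.8 -0.3] 0.04572293340583713
z [ 0.309  0.145 -0.94 ] y [-0.422  0.906  0.001] grasp [ 0.4682 -0.1847  0.0992]
[[ 8.000e-03  4.690e-01 -1.835e-01  1.800e+01  1.650e-02]
 [ 1.400e-02  4.693e-01 -1.851e-01  2.800e+01  2.060e-02]
 [ 2.000e-02  4.686e-01 -1.843e-01  3.000e+01  2.250e-02]
 [ 2.600e-02  4.690e-01 -1.843e-01  2.900e+01  2.440e-02]
 [ 3.200e-02  4.689e-01 -1.848e-01  3.200e+01  2.650e-02]
 [ 3.800e-02  4.693e-01 -1.836e-01  4.000e+01  2.830e-02]
 [ 4.400e-02  4.696e-01 -1.846e-01  3.900e+01  3.040e-02]
 [ 5.000e-02  4.691e-01 -1.839e-01  4.300e+01  3.440e-02]
 [ 5.600e-02  4.691e-01 -1.837e-01  4.300e+01  3.210e-02]]
x lean deg 0.28 foot 0.4689
y lean deg 0.45 foot -0.1845
```

View pics/scene7.png

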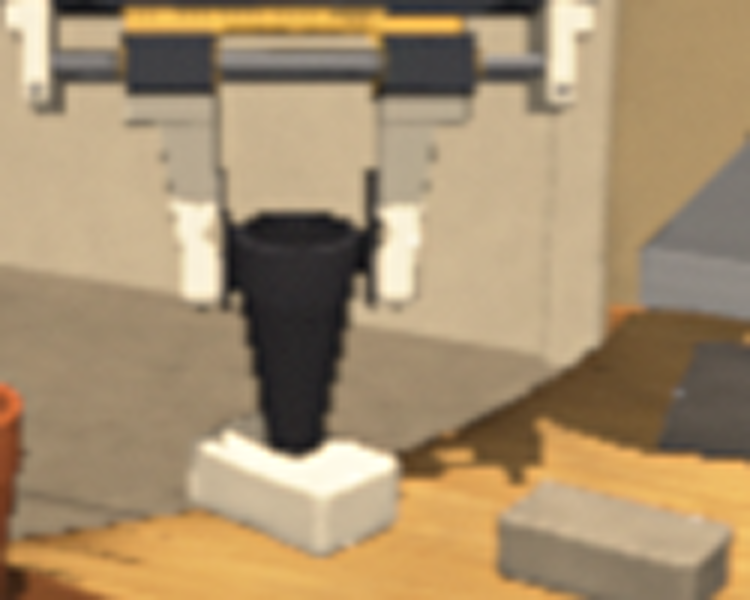

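It stands upright with the jaws about 1.7 mm clear in total, and the lean hasn't changed. I'll keep opening gently, then go straight up.

Request:
{"fn": "arm_command", "kwargs": {"targets": [[[0,0,0],[0,0,0],0.465],[[0,0,0],[0,0,0],0.455],[[0,0,0],[0,0,0],0.44],[[0,0,0],[0,0,0],0.41],[[0,0,0],[0,0,0],0.37],[[0,0,0],[0,0,0],0.32],[[0,0,0],[0,0,0],0.27],[[0,0,0],[0,0,0],0.22]]}}

```text
t: 12.5
eef_pos: [0.4192, -0.2078, 0.2488]
ee_rot: [3.141, 0.349, -2.706]
force: [0.8, 0.5, -1.0]
width: 0.0661
```

Request:
{"fn": "arm_command", "kwargs": {"targets": [[[0,0,0],[0,0,0],0.2],[[0,0,0],[0,0,3],0.2],[[0,0,0],[0,0,8],0.2],[[0,0,0],[0,0,12],0.2],[[0,0,0],[0,0,16],0.2],[[0,0,0],[0,0,20],0.2],[[0,0,0],[0,0,20],0.2],[[0,0,0],[0,0,20],0.2]]}}

```text
t: 13.3
eef_pos: [0.4189, -0.2078, 0.3498]
ee_rot: [-3.141, 0.35, -2.706]
force: [-0.3, 1.4, 0.5]
width: 0.0701
```

Request:
{"fn": "arm_command", "kwargs": {"targets": [[[0,0,0],[-4,-18,18],0.2],[[0,0,0],[-4,-20,18],0.2],[[0,0,0],[-4,-20,18],0.2],[[0,0,0],[-4,-20,15],0.2],[[0,0,0],[-4,-20,10],0.2],[[0,0,0],[-4,-20,0],0.2],[[0,0,0],[-4,-20,0],0.2],[[0,0,0],[0,0,0],0.2]]}}

```text
t: 14.1
eef_pos: [0.3906, -0.3475, 0.4278]
ee_rot: [-3.141, 0.349, -2.707]
force: [-0.4, 0.7, 0.4]
width: 0.0698
```

```bash
python3 st.py|head -2
python3 - <<'E'
from lean import *
p,d=grab_frame('scene'); np.savez('scene8.npz',p=p,d=d)
lean('scene8.npz',(.469,-.1845),.027)
cv2.imwrite('pics/scene8.png',p[:,:,::-1])
p,d=grab_frame('top'); np.savez('top8.npz',p=p,d=d)
cv2.imwrite('pics/top8.png',p[:,:,::-1])
E
```

```text
14.1 [-0.478, 0.058, -0.22, -0.309, -1.093, -0.543] [0.3906, -0.3475, 0.4278] [-3.141  0.349 -2.707] [-0.4  0.7  0.4] 0.06980531101514305
z [ 0.31   0.143 -0.94 ] y [-0.42   0.907 -0.   ] grasp [ 0.4399 -0.3247  0.2784]
[[ 8.000e-03  4.694e-01 -1.845e-01  2.400e+01  1.850e-02]
 [ 1.400e-02  4.696e-01 -1.845e-01  2.800e+01  2.260e-02]
 [ 2.000e-02  4.690e-01 -1.848e-01  2.500e+01  2.250e-02]
 [ 2.600e-02  4.696e-01 -1.841e-01  3.200e+01  2.440e-02]
 [ 3.200e-02  4.689e-01 -1.849e-01  3.100e+01  2.640e-02]
 [ 3.800e-02  4.690e-01 -1.845e-01  3.900e+01  2.830e-02]
 [ 4.400e-02  4.694e-01 -1.847e-01  3.900e+01  3.040e-02]
 [ 5.000e-02  4.692e-01 -1.838e-01  4.400e+01  3.430e-02]
 [ 5.600e-02  4.688e-01 -1.839e-01  4.300e+01  3.210e-02]]
x lean deg -0.51 foot 0.4695
y lean deg 0.69 foot -0.1848
```

View pics/scene8.png

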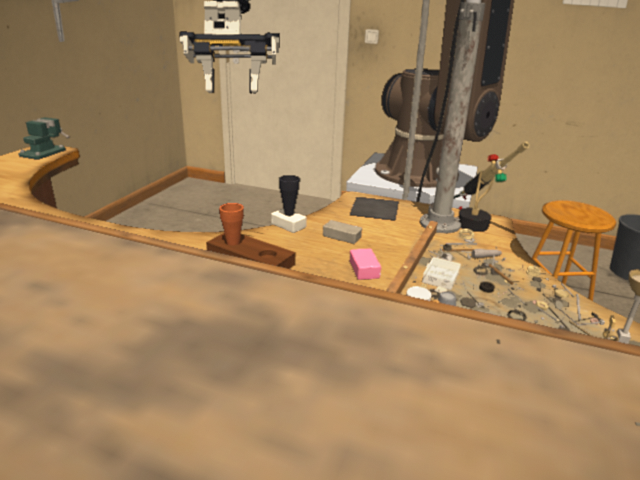

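View pics/top8.png

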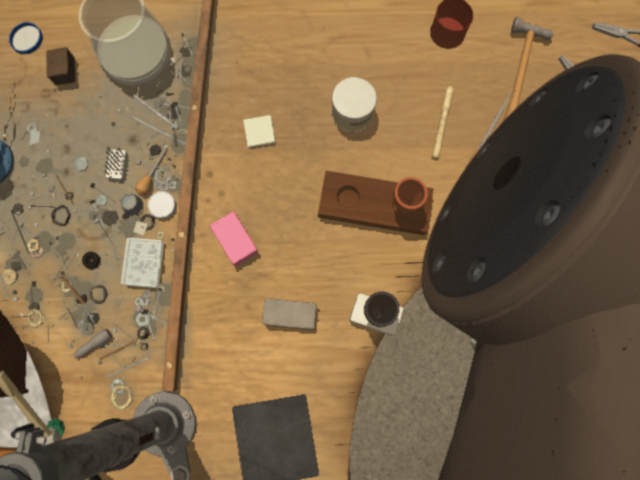

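The crucible stands on the block, at about (290,195) in the scene view and (381,309) in the top view. The clay one is still in the rack and the arm is clear. I'll wait a moment and check that it stays still.

Request:
{"fn": "arm_command", "kwargs": {"targets": [[[0,0,0],[0,0,0],0.2],[[0,0,0],[0,0,0],0.2],[[0,0,0],[0,0,0],0.2],[[0,0,0],[0,0,0],0.2],[[0,0,0],[0,0,0],0.2],[[0,0,0],[0,0,0],0.2],[[0,0,0],[0,0,0],0.2],[[0,0,0],[0,0,0],0.2]]}}

```text
t: 15.0
eef_pos: [0.3912, -0.3458, 0.4267]
ee_rot: [3.141, 0.349, -2.706]
force: [-0.2, 0.0, -0.9]
width: 0.0702
```

Run:
```python
from h import *
p9,d9=grab_frame('top');s9,_=grab_frame('scene')
f=np.load('top8.npz');g=np.load('scene8.npz')
print('diff',np.abs(f['p'][280:340,345:405].astype(int)-p9[280:340,345:405]).mean(),np.abs(g['p'][170:235,265:310].astype(int)-s9[170:235,265:310]).mean())
for d in(f['d'],d9):
    m=np.zeros(d.shape,bool);m[275:345,340:412]=1
    P=cloud('top',d,m);Q=P[(P[:,2]>.098)&(P[:,2]<.118)]
    h=cv2.convexHull((Q[:,:2]*1000).astype(np.float32));print('rim',cv2.minEnclosingCircle(h),np.percentile(Q[:,2],[50,95]))
m=np.zeros(d9.shape,bool);m[168:225,385:430]=1
P=cloud('top',d9,m);Q=P[(P[:,2]>.085)&(P[:,2]<.105)];print('clay',cv2.minEnclosingCircle((Q[:,:2]*1000).astype(np.float32)))
```

```text
diff 1.3294444444444444 0.7041595441595442
rim ((468.33367919921875, -184.6979217529297), 22.180116653442383) [0.10695276 0.1091872 ]
rim ((468.4316711425781, -184.59710693359375), 22.019269943237305) [0.10688431 0.1091233 ]
clay ((618.8833618164062, -231.3090362548828), 22.36579132080078)
```

Still: the rim is at 107 mm (27 + 80), about 1 mm from the block's middle, and the clay crucible hasn't moved. Handing in.

```bash
python3 -c "
from station import *
print(job_done())"
```

```text
the job is handed in; nothing more can be done
None
```

The dark crucible now stands upright in the middle of the white block, and the job was handed in at about 15 s of the 56 s. I gripped it by the collar with the tool tilted 20° about the jaw axis, which kept the elbow clear of the lamp post. I lowered it until the force showed contact, cut the squeeze to 3 N and opened the jaws slowly.

**Last checks:**
- **Position:** the rim is at 107 mm, as expected (27 + 80), and centred about 1 mm from the block's middle.
- **Lean:** under 1°, which is within the measuring noise.
- **Stillness:** the rim moved about 0.1 mm over 0.9 s with the arm clear.
- **Clay crucible:** it has not moved from its recess.

**What disagreed:** the two cameras put the block's middle about 2 mm apart, within their calibration, so I aimed between them. My simple arm model did not fit the tilted poses, so I judged the post clearance from joint angles and depth images instead. No contact with the post showed in the forces.

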